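# Turn the forming block in the slide-jaw vice

## Robot

A 7-joint arm with a two-finger parallel gripper is mounted at the origin on the work surface. World frame = base frame: x ahead of the robot, y to its left, z up, the work surface at z = 0. Lengths are in m, angles in rad, forces in N, time in s.
With the tool pointing down it reaches from about 0.425 to 0.875 m from the base axis. Payload 4.7 kg.
Tool frame: the origin (TCP) lies on the centre line of the jaws, within the pads' length; the fingertips stand 14 mm ahead of it and the grasp point (between the pads) lies 5 mm behind it; z points along the fingers, y is the line along which they close (so a half turn about z gives the same grasp; the last joint's range is limited). The gripper opens to 87 mm and grips with 3 to 60 N. Pads are 19 mm wide; open, the fingers measure 117 mm over their backs; the gripper's body (75 mm by 190 mm) begins 51 mm behind the grasp point.
Start: joints at [1.351, 0.321, -0.07, 1.45, 0.023, 1.371, -0.057], TCP at [0.151, -0.632, 0.237] pointing down, gripper open.
Joint ranges: [-2.86, 2.86], [-0.3, 2.09], [-1.38, 1.24], [0.06, 2.45], [-1.56, 4.7], [0.09, 2.05], [-2.69, 2.69]. Speed limits (rad/s): [2.57, 2.57, 3.14, 3.14, 3.14, 3.14, 3.14].

## Interface

Orientations are given as a rotation vector (axis times angle).
In Python, from bench import ctrl gives the robot as it stands.
- The arm moves only by the tool send_rows, never from a script. Its argument "steps" is a list of rows, each an object of numbers: "tx", "ty", "tz": the shift along the tool's x, y, z in units of 60 mm (1.0 is 60 mm); "turn": the turn about the tool's z in units of 8 degrees (1.0 is 8 degrees); "grip": the opening, from 0 (shut) to 1 (fully open). A call has 1 to 12 rows; each row shifts and turns the commanded pose from where the row before left it, along the tool's axes as they then stand; what a row does not reach is not made up. A row lasts 1/8 s, in which the tool goes at most 62.5 mm and 10.7 degrees, less where a joint would pass 70% of its speed; a pose out of reach is approached as far as the arm can. A call is refused whole if a number of a shift passes 1 or a number of a turn 1, either way. A call with a gripper value outside its range is refused whole. The fingers move at their own pace and stop on an object; "newtons" is the grip in N (left out, the last holds). Time passes only in rows, so rows that do not move let the fingers close. It gives the time, the measured TCP pose, the force, the opening and the grip force at its end, in the units of the state.
- ctrl.get_state(): the state, without advancing time (a new reading comes with each control period).
- ctrl.get_image(name): name is "side" or "top"; returns a dict with "pixels" (384x512x3 uint8, red, green, blue), "K" (3x3 intrinsics, pixels), "dist" ([k1, k2, p1, p2, k3] as OpenCV has them; the pictures are not rectified), "cam_to_world" (4x4, takes a point from camera to world coordinates). Camera axes: x right, y down, z forward; pixel columns grow to the right and rows downward; lengths in m; the calibration is good to about 2 mm. A picture is of the moment at which its call begins. There is no depth.
- ctrl.close_job(): hands the job in; it is judged then, once.
The state is a dict: "time": time; "joint_positions": joint angles; "qd": joint speeds; "joint_torque": joint torques, N m; "position": TCP position; "tool_rot": TCP orientation; "ft_force": force on the tool from outside, world axes, zero at the start; "torque": the same for the moment, N m; "grip_width": opening from 0.0 (shut) to 1.0 (fully open); "grip_force": force on a finger pad.
Only numpy, scipy, OpenCV 4.12 (cv2) and the standard library are available. Lean on these libraries where they do the work, as an engineer would, in place of code of your own. Each camera call takes 0.05 s, during which the arm holds its last target. There are 200 camera calls.

## Task

The aluminium forming block standing in the small blue vice must be worked on its red-dyed face, which now looks at the fixed jaw: slide the jaw open, tip the block over so that it lies flat on the vice bed with the red face up, and slide the jaw back until the block is held snug and square between the two jaws, not sticking out at their ends. Only then swing the yellow hook right down over the catch pin until it rests there. Leave the tools and other things lying about where they are.

Things in the scene. Friction and masses are not known exactly. Their poses are not given: they have to be found in the camera images.
- vice: small blue vice fixed to the bench. Origin on the bench surface, under the middle of the fixed jaw's clamping face; x along the jaws, y the way the sliding jaw opens, z up. Bed 140 mm (x -50 to 90) by 270 mm (y -55 to 215), its flat top at z = 20. Fixed jaw: x -42 to 42, y -30 to 0, top at z = 46. The yellow hook is hinged at x = 76 beside the fixed jaw.
- jaw (a joint): sliding blue jaw, in m: gap between the two jaw faces = 0.033 + this value (0 to 0.092, so the widest gap is 125 mm). Stiff, it stays where it is left (about 4 N to slide). Jaw 84 mm long in vice x (-42 to 42), 22 mm thick, top at vice z = 46; behind it a carriage with top at z = 36 runs 44 mm further back.
- jaw_post (a point): top centre of the upright black round handle post of the sliding jaw: 14 mm diameter, from vice z = 36 up to 87, at vice x = 0, 45 mm behind (vice +y of) the sliding jaw's face. Slide the jaw by it.
- block: aluminium forming block 60 x 32 x 56 mm (its own x, y, z), 0.29 kg. Origin at its centre. The face at its own +y (60 x 56 mm, 16 mm from the centre) is dyed red, with three dark round hollows; the face at its own +z has three dark grooves. It starts standing 56 mm tall on the vice bed, loosely between the jaws, with its red face towards the fixed jaw.
- hook (a joint): yellow hinged hook, in rad: 0 = closed, lying level along vice +y with its claw behind the steel catch pin; grows as it swings up and back to 2.3 (leaning back over beyond the fixed jaw). Stiff hinge, it stays where it is left (about 1 N at the tip). Flat bar 10 mm wide (vice x), 8 mm thick, its end 96 mm from the hinge, with a claw 12 mm long below the end.
- hook_hinge (a point): hinge axis of the hook: at vice x = 76, y = -15, z = 42 mm; the axis runs along vice x.
- hook_tip (a point): end of the hook's bar, on its centre line, 96 mm from the hinge.
- spool: wire spool with green flanges, 40 mm diameter, 35 mm high; bystander. Origin at the centre of its underside.
- pliers: pliers with blue handles, 140 mm long, 12 mm high, lying flat; bystander. Origin under the pivot.
- file: flat file with a wooden handle, 225 mm long, 20 mm high; bystander. Origin near its middle.
- firebrick: white soldering brick 100 x 75 x 25 mm; bystander. Origin at the centre of its underside.
- tape: roll of cream tape, 90 mm diameter, 22 mm high; bystander. Origin at the centre of its underside.
- third_hand: soldering clip on a black round foot, 68 mm diameter, 66 mm high; bystander. Origin at the centre of its underside.
- wood_block: wooden forming block 60 x 60 x 40 mm; bystander. Origin at the centre of its underside.
Mind the look-alikes: they are no part of the job. Several things have the shape of the block; the one meant has the colours described above.

How it is judged:
On the way, in this order (a step that is already met when the one before it is completed fails the run):
1. the block lies flat on the vice bed between the jaws with its red face up (angle between block's own y axis and vertical below 0.08 rad and z of block in the frame of vice between 0.033 and 0.039 m and y of block in the frame of vice between 0.02 and 0.12 m), for 0.2 s.
2. the jaw is closed snug on the turned block while the hook is still up (angle between block's own y axis and vertical below 0.08 rad and x of block in the frame of vice between -0.015 and 0.015 m and z of block in the frame of vice between 0.033 and 0.039 m and y of block in the frame of vice between 0.0255 and 0.0305 m and value of joint jaw below 0.0247 m and value of joint hook above 0.5 rad), for 0.2 s.
3. the hook is swung down into its catch (value of joint hook below 0.06 rad), for 0.2 s.
At the end, for the whole second after the job is handed in: The block rests flat on the vice bed, red face up (within 0.08 rad), its centre within 15 mm of the middle of the jaws lengthwise, held between fixed and sliding jaw with the jaw gap under 57.7 mm (the block is 56 mm wide that way); the hook is down within 0.06 rad of closed (angle between block's own y axis and vertical below 0.08 rad and x of block in the frame of vice between -0.015 and 0.015 m and z of block in the frame of vice between 0.033 and 0.039 m and y of block in the frame of vice between 0.0255 and 0.0305 m and value of joint jaw below 0.0247 m and value of joint hook below 0.06 rad and linear speed of block below 0.01 m/s); the robot touches nothing.
It fails at once if a bystander (spool, pliers, file, brick, tape, clip or wooden block) is moved more than 30 mm (distance of any of spool, pliers, file, firebrick, tape, third_hand, wood_block from where it was at the start of the episode above 0.03 m).
It also fails if it takes over 64 s, if anything falls off the work surface, if the arm or the gripper's body presses on something with over 40 N, if the wrist force passes 120 N, or if a joint passes its speed limit or range.

## Working session

There is one attempt and no reset: what is moved stays moved. The work goes in short steps, Python scripts to look and compute and a tool call to move; the robot and the scene stay as the last step left them, time stands still between calls to the robot, and variables do not carry over. Pictures are saved under pics/ and viewed, at most 10 in all, crops included, and the job is handed in when it is done.

Besides the shell and the picture viewer there is one more tool, called after "Request:" as name(argument=value, ...) on one line, values as JSON. send_rows: Moves the arm, as the interface text tells. Its arguments: {"type":"object","properties":{"steps":{"type":"array"},"newtons":{"type":"number"}},"required":["steps"]}

```bash
ls; mkdir -p pics; python3 - <<'E'
from bench import ctrl
import cv2,numpy as np,pickle
d={}
for n in("top","side"):
    r=ctrl.get_image(n);d[n]=r;cv2.imwrite(f"pics/{n}0.png",r["pixels"][:,:,::-1])
    print(n,r["K"],r["dist"],np.round(r["cam_to_world"],4))
pickle.dump(d,open("im0.pkl","wb"))
s=ctrl.get_state();print(s)
E
```

```text
pics
top [[367.87778917   0.         255.0280292 ]
 [  0.         367.87778917 182.19750555]
 [  0.           0.           1.        ]] [-0.07198203  0.          0.          0.          0.        ] [[-0.001  -0.9973  0.0728  0.4658]
 [-1.      0.0016  0.0081 -0.0168]
 [-0.0082 -0.0728 -0.9973  0.9913]
 [ 0.      0.      0.      1.    ]]
side [[355.13555119   0.         251.51103661]
 [  0.         355.13555119 196.07970044]
 [  0.           0.           1.        ]] [-0.0318665  0.         0.         0.         0.       ] [[-0.989  -0.0563  0.1367  0.4349]
 [-0.1465  0.4954 -0.8562  0.6952]
 [-0.0195 -0.8668 -0.4982  0.4824]
 [ 0.      0.      0.      1.    ]]
{'time': 0.1, 'joint_positions': array([ 1.35111511,  0.32173066, -0.07006968,  1.45155623,  0.02260805,
        1.37081243, -0.0568774 ]), 'qd': array([-0.00062028, -0.00151202,  0.00131488, -0.00198406, -0.00118908,
       -0.00064153, -0.00031232]), 'joint_torque': array([-3.89675006e-04, -4.92571270e+01, -4.05841051e-01, -3.13394308e+01,
       -6.40732865e-02,  3.95496364e-02,  7.07733238e-05]), 'position': array([ 0.15040868, -0.63186759,  0.23558097]), 'tool_rot': array([-3.11846650e+00, -3.66248608e-01,  4.81353365e-04]), 'ft_force': array([-0.22294843, -0.119542  , -0.93335321]), 'torque': array([ 0.01736109,  0.0267389 , -0.03115536]), 'grip_force': 0.0, 'grip_width': 1.002255577975086}
```

View pics/top0.png

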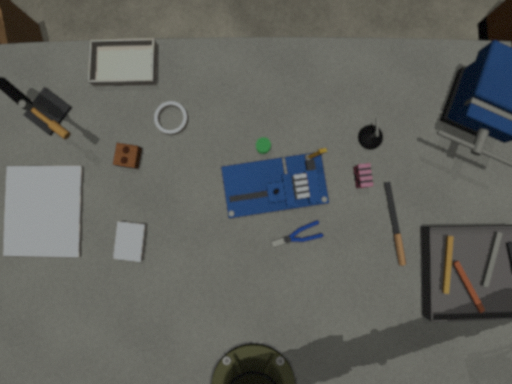

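View pics/side0.png

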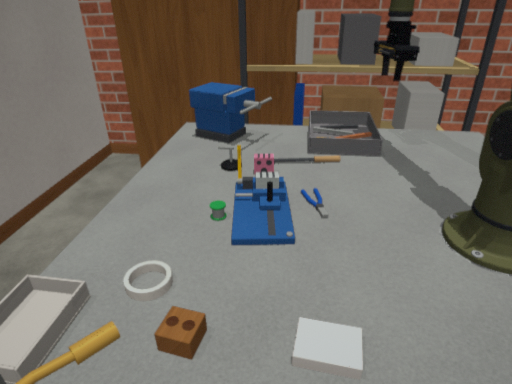

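The top view shows the vice at about (275,185), with the block's silver grooved top at (302,186), the post at (277,191) and the yellow hook at (317,153). Vice +y runs to image left (world +y). The pink block at (363,176) and the brown one at (127,155) are look-alikes. The side view shows the hook standing roughly upright at (240,160). Next I'll fit the vice pose and take a closer look.

```bash
cat > h.py <<'E'
import numpy as np,cv2,pickle
from scipy.spatial.transform import Rotation as R
def proj(r,P):
    M=np.linalg.inv(r["cam_to_world"]);rv=cv2.Rodrigues(M[:3,:3])[0]
    return cv2.projectPoints(np.float64(P).reshape(-1,1,3),rv,M[:3,3],r["K"],np.array(r["dist"]))[0][:,0]
def ray(r,px,z):
    u=cv2.undistortPoints(np.float64(px).reshape(-1,1,2),r["K"],np.array(r["dist"]))[:,0]
    T=r["cam_to_world"];d=np.c_[u,np.ones(len(u))]@T[:3,:3].T
    return T[:3,3]+d*((z-T[2,3])/d[:,2])[:,None]
def v2w(v,P):   # v=(x,y,yaw), P in mm vice frame -> world m
    P=np.atleast_2d(np.float64(P))/1000;c,s=np.cos(v[2]),np.sin(v[2])
    return np.c_[v[0]+c*P[:,0]-s*P[:,1],v[1]+s*P[:,0]+c*P[:,1],P[:,2]]
E
python3 - <<'E'
from h import *
d=pickle.load(open("im0.pkl","rb"))
r=d["top"];im=r["pixels"];hsv=cv2.cvtColor(im,cv2.COLOR_RGB2HSV)
m=cv2.inRange(hsv,(100,120,50),(125,255,255));m[:, :215]=0;m[:,335:]=0;m[:145]=0;m[219:]=0
c=max(cv2.findContours(cv2.morphologyEx(m,cv2.MORPH_CLOSE,np.ones((9,9))),0,1)[0],key=cv2.contourArea)
q=cv2.boxPoints(cv2.minAreaRect(c));print(q)
w=ray(r,q,.02);print(w.round(4),[np.linalg.norm(w[i]-w[i-1]).round(4) for i in range(4)])
cv2.imwrite("pics/c1.png",np.hstack([cv2.resize(im[140:225,215:335,::-1],None,fx=3.3,fy=3.3,interpolation=3),
 cv2.resize(cv2.resize(d["side"]["pixels"][135:245,210:310,::-1],None,fx=3.7,fy=3.7,interpolation=3),(370,280))]))
E
```

```text
[[221.3833  166.7298 ]
 [320.05743 151.77917]
 [327.69208 202.16785]
 [229.01794 217.11847]]
[[ 0.5781  0.0806  0.02  ]
 [ 0.6178 -0.1824  0.02  ]
 [ 0.4835 -0.2007  0.02  ]
 [ 0.4446  0.0597  0.02  ]] [np.float64(0.1351), np.float64(0.2659), np.float64(0.1355), np.float64(0.2633)]
```

View pics/c1.png

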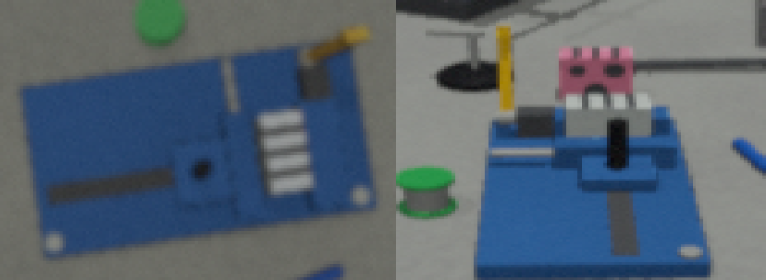

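The enlarged view gives the post top at top-image pixel (276,191), the block's top in the middle of the jaws, and the hook leaning back beyond the fixed jaw with its tip at (323,150). I'll compute the vice frame and cross-check it.

```bash
cat >> h.py <<'E'
_y=0.150
V=(0.531-(.02*np.cos(_y)-.08*np.sin(_y)), -0.0607-(.02*np.sin(_y)+.08*np.cos(_y)), _y)
def w2v(P):
    P=np.atleast_2d(P);c,s=np.cos(V[2]),np.sin(V[2]);x,y=P[:,0]-V[0],P[:,1]-V[1]
    return np.c_[c*x+s*y,-s*x+c*y,P[:,2]]*1000
def plan(tgt,yaw_rel=0):
    """from the state: rows total in units to reach vice-frame mm target with tool y at vice angle"""
    from bench import ctrl
    s=ctrl.get_state();T=R.from_rotvec(s["tool_rot"]).as_matrix()
    d=v2w(V,tgt)[0]-s["position"];ty=T[:,1];a=np.arctan2(ty[1],ty[0])-V[2]
    print("TCP vice",w2v(s["position"]).round(1),"tooly ang rel vice deg",np.degrees(a).round(2),"tilt",np.degrees(np.arccos(-T[2,2])).round(2))
    print("shift units",(T.T@d/.06).round(3),"t",s["time"],"F",s["ft_force"].round(1),"w",round(s["grip_width"]*87,1),s["grip_force"])
E
python3 - <<'E'
from h import *
d=pickle.load(open("im0.pkl","rb"));print(V)
t,s=d["top"],d["side"]
print("post",w2v(ray(t,[[276.2,190.9]],.087)))
print("block top corners",w2v(ray(t,[[215+257/3.3,140+112/3.3],[215+302/3.3,140+110/3.3],[215+313/3.3,140+188/3.3],[215+268/3.3,140+195/3.3]],.076)).round(1))
for a in(1.2,1.5,1.8,2.0,2.3):
    print(a,proj(t,v2w(V,[76,-15+96*np.cos(a),42+96*np.sin(a)])).round(1),proj(s,v2w(V,[76,-15+96*np.cos(a),42+96*np.sin(a)])).round(1))
for p in([-50,215,20],[90,215,20],[0,78,87],[30,0,76]):print(p,proj(s,v2w(V,p)).round(1))
plan([0,78,150])
E
```

```text
(np.float64(0.5231796290391671), np.float64(-0.14279044888435535), 0.15)
post [[-0.61127082 82.35730236 87.        ]]
block top corners [[ 35.5  34.   76. ]
 [ 31.8   0.   76. ]
 [-27.8   1.3  76. ]
 [-27.8  35.7  76. ]]
1.2 [[298.3 153.9]] [[238.1 154.2]]
1.5 [[310.4 151.7]] [[238.3 147.6]]
1.8 [[322.2 150. ]] [[238.7 144.3]]
2.0 [[329.3 149.3]] [[238.9 144. ]]
2.3 [[337.8 148.9]] [[239.4 146.1]]
[-50, 215, 20] [[295.1 235.9]]
[90, 215, 20] [[230.9 237.1]]
[0, 78, 87] [[269.4 180.1]]
[30, 0, 76] [[256.6 170.4]]
TCP vice [[-441.7 -427.9  235.6]] tooly ang rel vice deg -85.2 tilt 0.1
shift units [ 8.041 -7.783  1.439] t 0.1 F [-0.2 -0.1 -0.9] w 87.2 0.0
```

Request:
send_rows(steps=[{"turn":-1},{"turn":-1},{"turn":-1},{"turn":-1},{"turn":-1},{"turn":-1},{"turn":-1},{"turn":-1},{"turn":-1},{"turn":-1},{"turn":-0.65},{"grip":0}], newtons=20)

```text
validation failed for argument at $.st...
```

```bash
python3 -c "
from h import *
plan([76,30,200])"
```

```text
TCP vice [[-441.7 -427.9  235.6]] tooly ang rel vice deg -85.2 tilt 0.1
shift units [ 9.237 -6.881  0.604] t 0.1 F [-0.2 -0.1 -0.9] w 87.2 0.0
```

Request:
send_rows(steps=[{"tx":0,"ty":0,"tz":0,"turn":-1,"grip":0},{"tx":0,"ty":0,"tz":0,"turn":-1,"grip":0},{"tx":0,"ty":0,"tz":0,"turn":-1,"grip":0},{"tx":0,"ty":0,"tz":0,"turn":-1,"grip":0},{"tx":0,"ty":0,"tz":0,"turn":-1,"grip":0},{"tx":0,"ty":0,"tz":0,"turn":-1,"grip":0},{"tx":0,"ty":0,"tz":0,"turn":-1,"grip":0},{"tx":0,"ty":0,"tz":0,"turn":-1,"grip":0},{"tx":0,"ty":0,"tz":0,"turn":-1,"grip":0},{"tx":0,"ty":0,"tz":0,"turn":-1,"grip":0},{"tx":0,"ty":0,"tz":0,"turn":-0.65,"grip":0}], newtons=20)

```text
time: 1.48
position: [0.1505, -0.6321, 0.2359]
tool_rot: [-2.044, -2.384, -0.001]
ft_force: [0.1, 0.4, 0.4]
grip_width: 0.002
grip_force: 0.0
```

```bash
python3 -c "
from h import *
plan([76,30,200])"
```

```text
TCP vice [[-441.7 -428.1  235.9]] tooly ang rel vice deg 0.19 tilt 0.06
shift units [7.605 8.653 0.606] t 1.475 F [0.1 0.4 0.4] w 0.2 0.0
```

Request:
send_rows(steps=[{"tx":0.63,"ty":0.72,"tz":0,"turn":0,"grip":0},{"tx":0.63,"ty":0.72,"tz":0,"turn":0,"grip":0},{"tx":0.63,"ty":0.72,"tz":0,"turn":0,"grip":0},{"tx":0.63,"ty":0.72,"tz":0,"turn":0,"grip":0},{"tx":0.63,"ty":0.72,"tz":0,"turn":0,"grip":0},{"tx":0.63,"ty":0.72,"tz":0,"turn":0,"grip":0},{"tx":0.63,"ty":0.72,"tz":0,"turn":0,"grip":0},{"tx":0.63,"ty":0.72,"tz":0,"turn":0,"grip":0},{"tx":0.63,"ty":0.72,"tz":0,"turn":0,"grip":0},{"tx":0.63,"ty":0.72,"tz":0,"turn":0,"grip":0},{"tx":0.63,"ty":0.72,"tz":0,"turn":0,"grip":0},{"tx":0,"ty":0,"tz":0,"turn":0,"grip":0}])

```text
time: 2.98
position: [0.5604, -0.1439, 0.2362]
tool_rot: [-2.036, -2.39, -0.005]
ft_force: [-0.4, -0.3, -0.1]
grip_width: 0.004
grip_force: 0.0
```

```bash
python3 -c "
from h import *
plan([76,30,119])
from bench import ctrl;print(ctrl.get_state()['joint_positions'].round(2))"
```

```text
TCP vice [[ 36.7  -6.6 236.2]] tooly ang rel vice deg 0.55 tilt 0.22
shift units [0.597 0.659 1.957] t 2.975 F [-0.4 -0.3 -0.1] w 0.3 0.0
[ 0.83  0.24 -0.72  1.61  0.15  1.35  0.25]
```

Request:
send_rows(steps=[{"tx":0.3,"ty":0.33,"tz":0,"turn":0.03,"grip":0},{"tx":0.3,"ty":0.33,"tz":0,"turn":0.03,"grip":0},{"tx":0,"ty":0,"tz":0.65,"turn":0,"grip":0},{"tx":0,"ty":0,"tz":0.65,"turn":0,"grip":0},{"tx":0,"ty":0,"tz":0.65,"turn":0,"grip":0},{"tx":-0.3,"ty":0,"tz":0,"turn":0,"grip":0},{"tx":-0.3,"ty":0,"tz":0,"turn":0,"grip":0},{"tx":-0.3,"ty":0,"tz":0,"turn":0,"grip":0},{"tx":-0.3,"ty":0,"tz":0,"turn":0,"grip":0},{"tx":0,"ty":0,"tz":0,"turn":0,"grip":0}])

```text
time: 4.22
position: [0.6029, -0.1791, 0.1205]
tool_rot: [-2.058, -2.372, -0.004]
ft_force: [-1.8, 5.0, 1.3]
grip_width: 0.005
grip_force: 2.0
```

```bash
python3 -c "
from h import *
plan([0,82,70])"
```

```text
TCP vice [[ 73.4 -47.8 120.5]] tooly ang rel vice deg -0.49 tilt 0.19
shift units [ 2.151 -1.242  0.848] t 4.225 F [-1.8  5.   1.3] w 0.5 2.0037234015762806
```

Request:
send_rows(steps=[{"tx":0.43,"ty":-0.2,"tz":0,"turn":-0.06,"grip":0.6},{"tx":0.43,"ty":-0.26,"tz":0,"turn":0,"grip":0.6},{"tx":0.43,"ty":-0.26,"tz":0,"turn":0,"grip":0.6},{"tx":0.43,"ty":-0.26,"tz":0,"turn":0,"grip":0.6},{"tx":0.43,"ty":-0.26,"tz":0,"turn":0,"grip":0.6},{"tx":0,"ty":0,"tz":0,"turn":0,"grip":0.6}])

```text
time: 4.97
position: [0.5095, -0.0627, 0.1205]
tool_rot: [2.044, 2.383, -0.001]
ft_force: [0.5, -0.8, 0.1]
grip_width: 0.567
grip_force: 0.0
```

```bash
python3 -c "
from h import *
plan([0,82,70])
from bench import ctrl
r=ctrl.get_image('side');r2=ctrl.get_image('top')
cv2.imwrite('pics/c2.png',np.hstack([cv2.resize(r['pixels'][110:245,200:310,::-1],(440,540),interpolation=3),cv2.resize(r2['pixels'][140:225,250:340,::-1],(360,540),interpolation=3)]))"
```

```text
TCP vice [[ -1.6  81.2 120.5]] tooly ang rel vice deg 0.15 tilt 0.12
shift units [0.014 0.026 0.842] t 4.975 F [ 0.5 -0.8  0.1] w 49.3 0.0
```

View pics/c2.png

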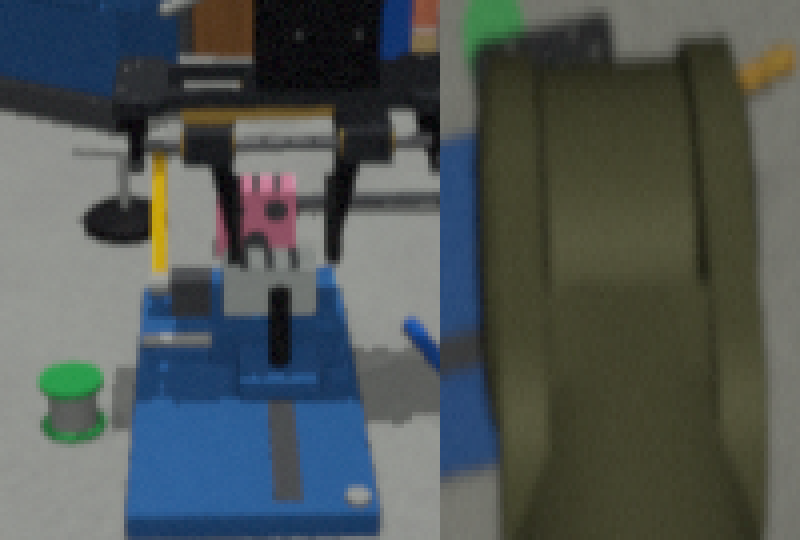

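The picture shows the fingers on either side of the post (side view, post at about (280,325) in the crop), with the hook pushed back further. I'll go down, grip the post and open the jaw.

Request:
send_rows(steps=[{"tx":0.01,"ty":0.03,"tz":0.42,"turn":0,"grip":0.6},{"tx":0,"ty":0,"tz":0.42,"turn":0,"grip":0.5},{"tx":0,"ty":0,"tz":0,"turn":0,"grip":0},{"tx":0,"ty":0,"tz":0,"turn":0,"grip":0},{"tx":0,"ty":0,"tz":0,"turn":0,"grip":0},{"tx":0,"ty":0,"tz":0,"turn":0,"grip":0}], newtons=40)

```text
time: 5.82
position: [0.5119, -0.0629, 0.07]
tool_rot: [2.048, 2.38, 0.0]
ft_force: [-0.8, 0.8, 2.6]
grip_width: 0.154
grip_force: 40.0
```

Request:
send_rows(steps=[{"tx":0.2,"ty":0,"tz":0,"turn":0,"grip":0},{"tx":0.2,"ty":0,"tz":0,"turn":0,"grip":0},{"tx":0.2,"ty":0,"tz":0,"turn":0,"grip":0},{"tx":0.2,"ty":0,"tz":0,"turn":0,"grip":0},{"tx":0.2,"ty":0,"tz":0,"turn":0,"grip":0},{"tx":0.2,"ty":0,"tz":0,"turn":0,"grip":0},{"tx":0.15,"ty":0,"tz":0,"turn":0,"grip":0},{"tx":0,"ty":0,"tz":0,"turn":0,"grip":0}])

```text
time: 6.82
position: [0.4994, 0.0194, 0.07]
tool_rot: [2.046, 2.383, 0.001]
ft_force: [-0.7, -0.6, 6.3]
grip_width: 0.15
grip_force: 40.0
```

```bash
python3 -c "
from h import *
plan([3,26,68])"
```

```text
TCP vice [[  0.7 163.9  70. ]] tooly ang rel vice deg 0.11 tilt 0.06
shift units [-2.298  0.033  0.033] t 6.825 F [-0.7 -0.6  6.3] w 13.0 40.00076221302152
```

Request:
send_rows(steps=[{"tx":0,"ty":0,"tz":0,"turn":0,"grip":1},{"tx":0,"ty":0,"tz":0,"turn":0,"grip":1},{"tx":0,"ty":0,"tz":-0.6,"turn":0,"grip":1},{"tx":0,"ty":0,"tz":-0.4,"turn":0,"grip":1},{"tx":0,"ty":0,"tz":0,"turn":0,"grip":1}])

```text
time: 7.45
position: [0.5003, 0.0181, 0.1304]
tool_rot: [2.047, 2.38, 0.003]
ft_force: [1.1, 1.1, -0.2]
grip_width: 0.63
grip_force: 0.0
```

```bash
python3 -c "
from h import *
plan([3,26,68])
from bench import ctrl
r=ctrl.get_image('side');r2=ctrl.get_image('top')
cv2.imwrite('pics/c3.png',np.hstack([cv2.resize(r['pixels'][110:245,200:310,::-1],(440,540),interpolation=3),cv2.resize(r2['pixels'][140:225,250:340,::-1],(360,340),interpolation=3)]) if 0 else np.hstack([cv2.resize(r['pixels'][110:245,200:310,::-1],(396,486),interpolation=3),cv2.resize(r2['pixels'][145:226,270:337,::-1],(402,486),interpolation=3)]))"
```

```text
TCP vice [[  1.4 162.5 130.4]] tooly ang rel vice deg 0.01 tilt 0.18
shift units [-2.274  0.022  1.043] t 7.45 F [ 1.1  1.1 -0.2] w 54.8 0.0
```

View pics/c3.png

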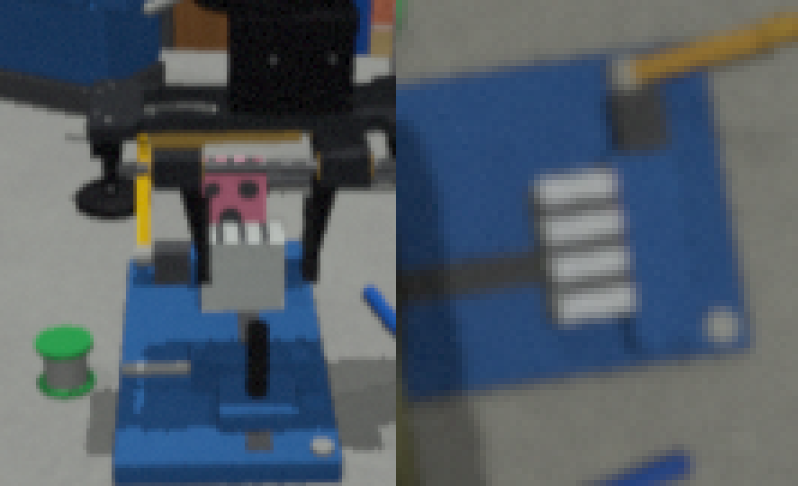

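The jaw is open and the block still stands in place; its top corners in the crop are about (533,180), (612,170), (637,312) and (556,325). Hook is well back. I'll compute the block pose.

```bash
python3 -c "
from h import *
t=pickle.load(open('im0.pkl','rb'))['top']
c=np.array([[137,178],[218,168],[241,312],[158,325]])/6+[270,145]
p=w2v(ray(t,c,.076));print(p.round(1),p.mean(0),np.degrees(np.arctan2(*(p[0]+p[1]-p[2]-p[3])[[1,0]])))
plan([3,22,65])"
```

```text
[[ 33.7  34.4  76. ]
 [ 32.7   0.3  76. ]
 [-28.    0.5  76. ]
 [-28.1  35.4  76. ]] [ 2.59231786 17.64713389 76.        ] -0.5611517736548693
TCP vice [[ -0.2 162.3 128.4]] tooly ang rel vice deg 0.01 tilt 0.05
shift units [-2.339  0.055  1.056] t 7.55 F [ 1.   0.2 -0.2] w 63.0 0.0
```

Request:
send_rows(steps=[{"tx":-0.57,"ty":0.05,"tz":0,"turn":0,"grip":1},{"tx":-0.57,"ty":0,"tz":0,"turn":0,"grip":1},{"tx":-0.57,"ty":0,"tz":0,"turn":0,"grip":1},{"tx":-0.57,"ty":0,"tz":0,"turn":0,"grip":1},{"tx":0,"ty":0,"tz":0,"turn":0,"grip":1},{"tx":0,"ty":0,"tz":0.36,"turn":0,"grip":1},{"tx":0,"ty":0,"tz":0.36,"turn":0,"grip":1},{"tx":0,"ty":0,"tz":0.36,"turn":0,"grip":1},{"tx":0,"ty":0,"tz":0,"turn":0,"grip":1}], newtons=10)

```text
time: 8.68
position: [0.5204, -0.1155, 0.0619]
tool_rot: [-2.043, -2.379, 0.002]
ft_force: [0.6, 0.0, 0.4]
grip_width: 1.001
grip_force: 0.0
```

```bash
python3 -c "
from h import *
plan([2.6,26,64])"
```

```text
TCP vice [[ 1.4 27.4 61.9]] tooly ang rel vice deg 0.1 tilt 0.32
shift units [-0.023  0.02  -0.035] t 8.675 F [0.6 0.  0.4] w 87.1 0.0
```

Now grip lightly, then start the arc.

Request:
send_rows(steps=[{"tx":-0.02,"ty":0.02,"tz":-0.02,"turn":0,"grip":0.5},{"tx":0,"ty":0,"tz":0,"turn":0,"grip":0.5},{"tx":0,"ty":0,"tz":0,"turn":0,"grip":0.5},{"tx":0,"ty":0,"tz":0,"turn":0,"grip":0.5}], newtons=10)

```text
time: 9.18
position: [0.5243, -0.1185, 0.0661]
tool_rot: [2.048, 2.381, -0.0]
ft_force: [-0.2, 0.7, 1.8]
grip_width: 0.687
grip_force: 10.0
```

Request:
send_rows(steps=[{"tx":0.07,"ty":0,"tz":0.01,"turn":0,"grip":0.5},{"tx":0.07,"ty":0,"tz":0,"turn":0,"grip":0.5},{"tx":0.07,"ty":0,"tz":0,"turn":0,"grip":0.5},{"tx":0.07,"ty":0,"tz":0.01,"turn":0,"grip":0.5},{"tx":0.07,"ty":0,"tz":0.015,"turn":0,"grip":0.5},{"tx":0.07,"ty":0,"tz":0.02,"turn":0,"grip":0.5}])

```text
time: 9.93
position: [0.5208, -0.0945, 0.0633]
tool_rot: [2.048, 2.379, -0.001]
ft_force: [-1.3, -1.5, 4.4]
grip_width: 0.689
grip_force: 10.0
```

```bash
python3 -c "
from h import *
plan([2.6,26,64])
from bench import ctrl
r=ctrl.get_image('side')
cv2.imwrite('pics/c4.png',cv2.resize(r['pixels'][120:240,210:310,::-1],(500,600),interpolation=3))"
```

```text
TCP vice [[ 4.8 48.1 63.3]] tooly ang rel vice deg -0.04 tilt 0.14
shift units [-0.369 -0.037 -0.011] t 9.925 F [-1.3 -1.5  4.4] w 59.9 10.00010991585441
```

View pics/c4.png

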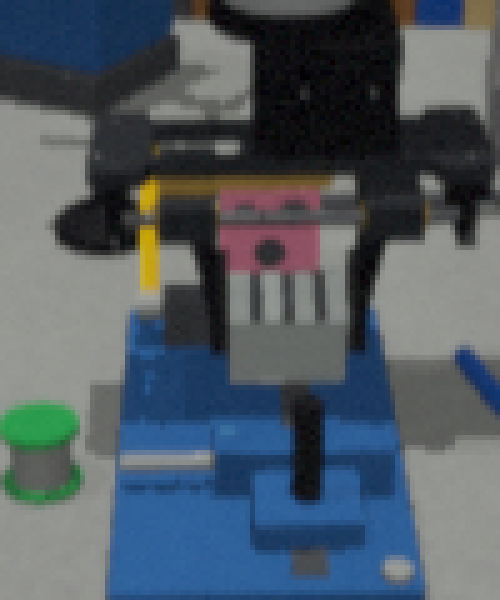

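The block is tipping as wanted: the grooved face (rows 270–325) has turned towards the camera, at roughly 30°. I'll continue the arc and release.

Request:
send_rows(steps=[{"tx":0.065,"ty":0,"tz":0.025,"turn":0,"grip":0.5},{"tx":0.062,"ty":0,"tz":0.03,"turn":0,"grip":0.5},{"tx":0.06,"ty":0,"tz":0.035,"turn":0,"grip":0.5},{"tx":0.055,"ty":0,"tz":0.045,"turn":0,"grip":0.5},{"tx":0.05,"ty":0,"tz":0.047,"turn":0,"grip":0.5},{"tx":0.05,"ty":0,"tz":0.05,"turn":0,"grip":0.5},{"tx":0.04,"ty":0,"tz":0.05,"turn":0,"grip":0.5},{"tx":0.03,"ty":0,"tz":0.05,"turn":0,"grip":0.5},{"tx":0,"ty":0,"tz":0,"turn":0,"grip":0.5}])

```text
time: 11.1
position: [0.5163, -0.0686, 0.0418]
tool_rot: [-2.048, -2.382, -0.0]
ft_force: [0.4, 1.4, -1.3]
grip_width: 0.686
grip_force: 10.0
```

Request:
send_rows(steps=[{"tx":0,"ty":0,"tz":0,"turn":0,"grip":1},{"tx":0,"ty":0,"tz":0,"turn":0,"grip":1},{"tx":0,"ty":0,"tz":0,"turn":0,"grip":1},{"tx":0,"ty":0,"tz":-0.6,"turn":0,"grip":1},{"tx":0,"ty":0,"tz":-0.6,"turn":0,"grip":1},{"tx":0,"ty":0,"tz":-0.6,"turn":0,"grip":1},{"tx":0.8,"ty":0,"tz":0,"turn":0,"grip":1},{"tx":0.8,"ty":0,"tz":0,"turn":0,"grip":1}])

```text
time: 12.1
position: [0.5023, 0.0265, 0.151]
tool_rot: [2.05, 2.378, 0.001]
ft_force: [-0.7, 0.4, -0.2]
grip_width: 0.999
grip_force: 0.0
```

```bash
python3 -c "
from h import *
plan([0,164,70])
from bench import ctrl
r=ctrl.get_image('side');r2=ctrl.get_image('top');pickle.dump({'side':r,'top':r2},open('im5.pkl','wb'))
cv2.imwrite('pics/c5.png',np.hstack([cv2.resize(r['pixels'][120:240,210:310,::-1],(405,486),interpolation=3),cv2.resize(r2['pixels'][145:226,270:335,::-1],(390,486),interpolation=3)]))"
```

```text
TCP vice [[  4.7 170.5 151. ]] tooly ang rel vice deg -0.12 tilt 0.08
shift units [-0.107 -0.079  1.35 ] t 12.1 F [-0.7  0.4 -0.2] w 86.9 0.0
```

View pics/c5.png

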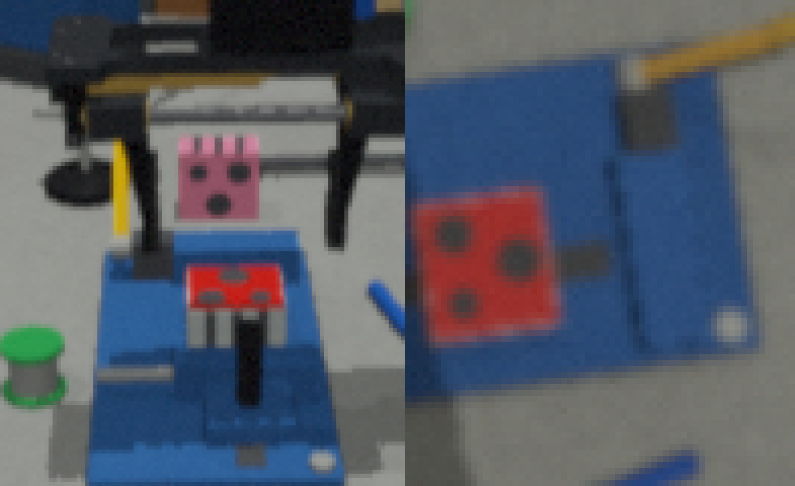

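The block now lies flat with its red face up, with corners in the right-hand crop at about (412,203), (543,187), (562,322) and (432,342). I'll measure it.

```bash
python3 -c "
from h import *
t=pickle.load(open('im5.pkl','rb'))['top']
hsv=cv2.cvtColor(t['pixels'],cv2.COLOR_RGB2HSV)
m=cv2.inRange(hsv,(0,140,60),(8,255,255))|cv2.inRange(hsv,(172,140,60),(180,255,255));m[:,:262]=0;m[:,335:]=0;m[:150]=0;m[225:]=0
m=cv2.morphologyEx(m,cv2.MORPH_CLOSE,np.ones((9,9)))
q=cv2.boxPoints(cv2.minAreaRect(max(cv2.findContours(m,0,1)[0],key=cv2.contourArea)))
p=w2v(ray(t,q,.052));print(p.round(1),p.mean(0).round(1));e=p[1]-p[0];print(np.degrees(np.arctan2(e[1],e[0])))
"
```

```text
[[ 30.5  88.8  52. ]
 [ 31.2  37.8  52. ]
 [-22.3  37.4  52. ]
 [-22.9  88.2  52. ]] [ 4.1 63.1 52. ]
-89.19741989402804
```

Request:
send_rows(steps=[{"tx":-0.1,"ty":-0.07,"tz":0.45,"turn":0,"grip":0.6},{"tx":0,"ty":0,"tz":0.45,"turn":0,"grip":0.6},{"tx":0,"ty":0,"tz":0.45,"turn":0,"grip":0.6},{"tx":0,"ty":0,"tz":0,"turn":0,"grip":0},{"tx":0,"ty":0,"tz":0,"turn":0,"grip":0},{"tx":0,"ty":0,"tz":0,"turn":0,"grip":0},{"tx":0,"ty":0,"tz":0,"turn":0,"grip":0}], newtons=50)

```text
time: 13.08
position: [0.4996, 0.0193, 0.0702]
tool_rot: [2.048, 2.38, 0.001]
ft_force: [-0.4, 0.4, -0.3]
grip_width: 0.288
grip_force: 0.0
```

Request:
send_rows(steps=[{"tx":-0.1,"ty":0,"tz":0,"turn":0,"grip":0},{"tx":-0.1,"ty":0,"tz":0,"turn":0,"grip":0},{"tx":-0.1,"ty":0,"tz":0,"turn":0,"grip":0},{"tx":-0.1,"ty":0,"tz":0,"turn":0,"grip":0},{"tx":-0.1,"ty":0,"tz":0,"turn":0,"grip":0},{"tx":-0.1,"ty":0,"tz":0,"turn":0,"grip":0},{"tx":-0.1,"ty":0,"tz":0,"turn":0,"grip":0},{"tx":-0.1,"ty":0,"tz":0,"turn":0,"grip":0},{"tx":-0.1,"ty":0,"tz":0,"turn":0,"grip":0}])

```text
time: 14.2
position: [0.5071, -0.0344, 0.0693]
tool_rot: [-2.049, -2.382, 0.0]
ft_force: [0.6, 0.3, 0.6]
grip_width: 0.005
grip_force: 0.0
```

```bash
python3 -c "
from h import *
plan([0,101,70])"
```

```text
TCP vice [[  0.3 109.6  69.3]] tooly ang rel vice deg 0.0 tilt 0.0
shift units [-0.143 -0.005 -0.012] t 14.2 F [0.6 0.3 0.6] w 0.5 0.0
```

The fingers closed without the post: the slide began before they had gripped it. I'll push the post from behind with closed fingers instead.

Request:
send_rows(steps=[{"tx":0,"ty":0,"tz":-0.8,"turn":0,"grip":0},{"tx":0.75,"ty":0,"tz":0,"turn":0,"grip":0},{"tx":0.75,"ty":0,"tz":0,"turn":0,"grip":0},{"tx":0,"ty":0,"tz":0,"turn":0,"grip":0}])

```text
time: 14.7
position: [0.493, 0.059, 0.1178]
tool_rot: [-2.041, -2.388, -0.002]
ft_force: [0.3, -0.0, -0.8]
grip_width: 0.003
grip_force: 0.0
```

```bash
python3 -c "
from h import *
plan([0,195,62])
from bench import ctrl
r=ctrl.get_image('side');t=ctrl.get_image('top')
for y in (95,110,140,164):print(y,proj(r,v2w(V,[0,y,87])).round(1),proj(t,v2w(V,[0,y,87])).round(1))
cv2.imwrite('pics/c6.png',np.hstack([cv2.resize(r['pixels'][120:240,210:310,::-1],(405,486),interpolation=3),cv2.resize(t['pixels'][145:226,255:320,::-1],(390,486),interpolation=3)]))"
```

```text
TCP vice [[  0.3 204.  117.8]] tooly ang rel vice deg 0.39 tilt 0.07
shift units [-0.151 -0.007  0.929] t 14.7 F [ 0.3 -0.  -0.8] w 0.3 0.0
95 [[269.8 183.4]] [[271.1 191.4]]
110 [[270.1 186.4]] [[265.1 192.3]]
140 [[270.7 192.7]] [[253.  194.2]]
164 [[271.3 198. ]] [[243.4 195.7]]
```

View pics/c6.png

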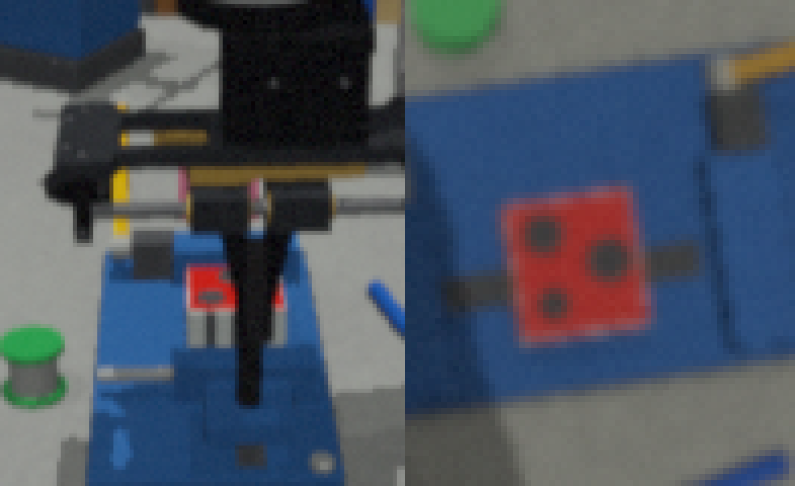

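The jaw is still open and the block undisturbed. I'll go down behind the post and push.

Request:
send_rows(steps=[{"tx":0,"ty":0,"tz":0.46,"turn":0.05,"grip":0},{"tx":0,"ty":0,"tz":0.46,"turn":0,"grip":0},{"tx":-0.2,"ty":0,"tz":0,"turn":0,"grip":0},{"tx":-0.1,"ty":0,"tz":0,"turn":0,"grip":0},{"tx":-0.1,"ty":0,"tz":0,"turn":0,"grip":0},{"tx":-0.1,"ty":0,"tz":0,"turn":0,"grip":0},{"tx":-0.1,"ty":0,"tz":0,"turn":0,"grip":0},{"tx":-0.1,"ty":0,"tz":0,"turn":0,"grip":0},{"tx":-0.1,"ty":0,"tz":0,"turn":0,"grip":0},{"tx":-0.1,"ty":0,"tz":0,"turn":0,"grip":0},{"tx":-0.1,"ty":0,"tz":0,"turn":0,"grip":0},{"tx":-0.1,"ty":0,"tz":0,"turn":0,"grip":0}])

```text
time: 16.3
position: [0.5033, -0.0096, 0.0625]
tool_rot: [-2.056, -2.375, -0.002]
ft_force: [-1.7, 5.7, 2.2]
grip_width: 0.004
grip_force: 3.2
```

```bash
python3 -c "
from h import *
plan([0,118,62])"
```

```text
TCP vice [[  0.2 134.6  62.5]] tooly ang rel vice deg -0.36 tilt 0.06
shift units [-0.277 -0.001  0.009] t 16.3 F [-1.7  5.7  2.2] w 0.4 3.15199561555346
```

Request:
send_rows(steps=[{"tx":-0.05,"ty":0,"tz":0,"turn":-0.04,"grip":0},{"tx":-0.05,"ty":0,"tz":0,"turn":0,"grip":0},{"tx":-0.05,"ty":0,"tz":0,"turn":0,"grip":0},{"tx":-0.05,"ty":0,"tz":0,"turn":0,"grip":0},{"tx":-0.03,"ty":0,"tz":0,"turn":0,"grip":0},{"tx":0,"ty":0,"tz":0,"turn":0,"grip":0}])

```text
time: 17.05
position: [0.5053, -0.0234, 0.0625]
tool_rot: [-2.05, -2.381, -0.001]
ft_force: [-2.7, 5.7, 2.8]
grip_width: 0.007
grip_force: 2.9
```

Request:
send_rows(steps=[{"tx":-0.03,"ty":0,"tz":0,"turn":0,"grip":0},{"tx":-0.03,"ty":0,"tz":0,"turn":0,"grip":0},{"tx":0,"ty":0,"tz":0,"turn":0,"grip":0}])

```text
time: 17.42
position: [0.5053, -0.0235, 0.0626]
tool_rot: [-2.045, -2.38, -0.005]
ft_force: [-3.6, 11.6, 4.2]
grip_width: 0.005
grip_force: 6.3
```

```bash
python3 -c "
from h import *
plan([0,118,62])"
```

```text
TCP vice [[  0.2 120.6  62.6]] tooly ang rel vice deg 0.06 tilt 0.27
shift units [-0.044 -0.003  0.009] t 17.425 F [-3.6 11.6  4.2] w 0.4 6.318071457208134
```

Request:
send_rows(steps=[{"tx":-0.04,"ty":0,"tz":0,"turn":0,"grip":0},{"tx":-0.04,"ty":0,"tz":0,"turn":0,"grip":0},{"tx":0,"ty":0,"tz":0,"turn":0,"grip":0},{"tx":0,"ty":0,"tz":0,"turn":0,"grip":0}])

```text
time: 17.92
position: [0.5053, -0.0236, 0.0626]
tool_rot: [-2.039, -2.38, -0.009]
ft_force: [-6.1, 21.5, 7.3]
grip_width: 0.005
grip_force: 10.9
```

```bash
python3 -c "
from h import *
plan([0,118,62])"
```

```text
TCP vice [[1.000e-01 1.205e+02 6.260e+01]] tooly ang rel vice deg 0.22 tilt 0.57
shift units [-0.041 -0.002  0.01 ] t 17.925 F [-6.1 21.5  7.3] w 0.4 10.879071736126207
```

Request:
send_rows(steps=[{"tx":0.35,"ty":0,"tz":0,"turn":0,"grip":0},{"tx":0.1,"ty":0,"tz":-0.5,"turn":0,"grip":0},{"tx":0,"ty":0,"tz":-0.8,"turn":0,"grip":0},{"tx":0,"ty":0,"tz":-0.8,"turn":0,"grip":0},{"tx":-0.8,"ty":0.22,"tz":0,"turn":0,"grip":0},{"tx":-0.8,"ty":0.22,"tz":0,"turn":0,"grip":0},{"tx":-0.8,"ty":0.22,"tz":0,"turn":0,"grip":0},{"tx":-0.8,"ty":0.22,"tz":0,"turn":0,"grip":0},{"tx":-0.8,"ty":0.22,"tz":0,"turn":0,"grip":0},{"tx":-0.7,"ty":0.17,"tz":0,"turn":0,"grip":0},{"tx":0,"ty":0,"tz":0,"turn":0,"grip":0}])

```text
time: 19.3
position: [0.6186, -0.2809, 0.1871]
tool_rot: [2.059, 2.37, -0.005]
ft_force: [-0.0, -0.1, 1.1]
grip_width: 0.005
grip_force: 0.0
```

```bash
python3 -c "
from h import *
plan([76,-110,112])
from bench import ctrl
r=ctrl.get_image('side');t=ctrl.get_image('top');pickle.dump({'side':r,'top':t},open('im7.pkl','wb'))
print('third',w2v(ray(t,[[371,137]],.0)).round(0))
for a in(2.1,2.3):
  P=v2w(V,[76,-15+96*np.cos(a),42+96*np.sin(a)]);print(a,proj(t,P).round(1),proj(r,P).round(1))
cv2.imwrite('pics/c7.png',np.hstack([cv2.resize(r['pixels'][120:240,210:310,::-1],(405,486),interpolation=3),cv2.resize(t['pixels'][145:226,255:320,::-1],(390,486),interpolation=3)]))"
```

```text
TCP vice [[  73.7 -150.8  187.1]] tooly ang rel vice deg -0.55 tilt 0.23
shift units [0.686 0.033 1.249] t 19.3 F [-0.  -0.1  1.1] w 0.4 0.0
third [[ 110. -203.    0.]]
2.1 [[332.4 149.1]] [[239.1 144.3]]
2.3 [[337.8 148.9]] [[239.4 146.1]]
```

View pics/c7.png

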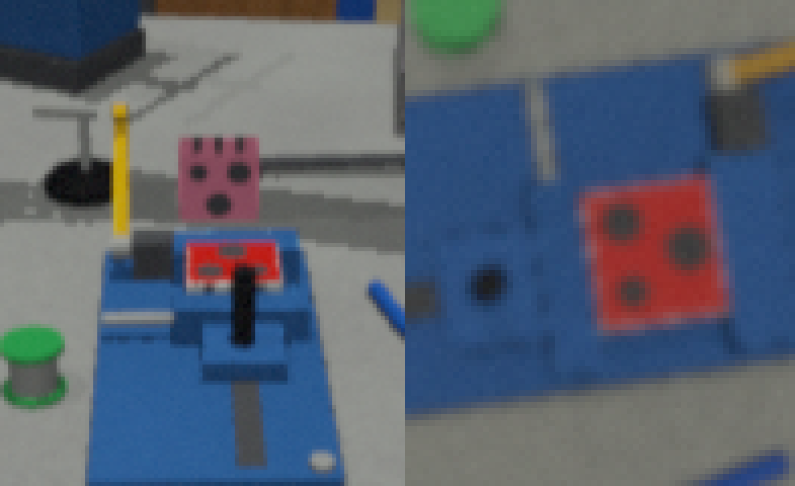

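The block is held between the jaws with its red face up, and the post is at crop (487,283), i.e. gap ≈ 56 mm. I'll check with numbers while moving behind the hook.

```bash
python3 -c "
from h import *
t=pickle.load(open('im7.pkl','rb'))['top']
hsv=cv2.cvtColor(t['pixels'],cv2.COLOR_RGB2HSV)
m=cv2.inRange(hsv,(0,140,60),(8,255,255))|cv2.inRange(hsv,(172,140,60),(180,255,255));m[:,:262]=0;m[:,335:]=0;m[:150]=0;m[225:]=0
m=cv2.morphologyEx(m,cv2.MORPH_CLOSE,np.ones((9,9)))
q=cv2.boxPoints(cv2.minAreaRect(max(cv2.findContours(m,0,1)[0],key=cv2.contourArea)))
p=w2v(ray(t,q,.052));print(p.mean(0).round(1));e=p[1]-p[0];print(np.degrees(np.arctan2(e[1],e[0])))
print(w2v(ray(t,[[268.7,192.2]],.087)))
"
```

```text
[ 4.2 27.8 52. ]
-90.53124958311477
[[ -0.98920364 101.08564569  87.        ]]
```

Request:
send_rows(steps=[{"tx":0.34,"ty":0.03,"tz":0,"turn":-0.07,"grip":0},{"tx":0.34,"ty":0,"tz":0,"turn":0,"grip":0},{"tx":0,"ty":0,"tz":0.62,"turn":0,"grip":0},{"tx":0,"ty":0,"tz":0.62,"turn":0,"grip":0},{"tx":0.2,"ty":0,"tz":0,"turn":0,"grip":0},{"tx":0.2,"ty":0,"tz":0,"turn":0,"grip":0},{"tx":0.2,"ty":0,"tz":0,"turn":0,"grip":0},{"tx":0.2,"ty":0,"tz":0,"turn":0,"grip":0}])

```text
time: 20.4
position: [0.6085, -0.1856, 0.1173]
tool_rot: [2.036, 2.386, -0.0]
ft_force: [-1.1, -1.6, 1.6]
grip_width: 0.009
grip_force: 1.1
```

```bash
python3 -c "
from h import *
plan([76,5,112])"
```

```text
TCP vice [[ 77.9 -55.1 117.3]] tooly ang rel vice deg 0.45 tilt 0.31
shift units [ 1.002 -0.025  0.083] t 20.4 F [-1.1 -1.6  1.6] w 0.8 1.10291987657547
```

Request:
send_rows(steps=[{"tx":0.2,"ty":-0.02,"tz":0.08,"turn":0.05,"grip":0},{"tx":0.2,"ty":0,"tz":0,"turn":0,"grip":0},{"tx":0.2,"ty":0,"tz":0,"turn":0,"grip":0},{"tx":0.2,"ty":0,"tz":0,"turn":0,"grip":0},{"tx":0.2,"ty":0,"tz":0,"turn":0,"grip":0},{"tx":0.05,"ty":0,"tz":0.17,"turn":0,"grip":0},{"tx":0.05,"ty":0,"tz":0.17,"turn":0,"grip":0},{"tx":0,"ty":0,"tz":0,"turn":0,"grip":0}])

```text
time: 21.4
position: [0.5947, -0.12, 0.0868]
tool_rot: [-2.045, -2.381, 0.003]
ft_force: [0.3, -0.0, 0.7]
grip_width: 0.005
grip_force: 0.0
```

```bash
python3 -c "
from h import *
plan([76,60,145])"
```

```text
TCP vice [[74.1 11.9 86.8]] tooly ang rel vice deg 0.09 tilt 0.2
shift units [ 0.803  0.029 -0.968] t 21.4 F [ 0.3 -0.   0.7] w 0.4 0.0
```

Request:
send_rows(steps=[{"tx":-0.1,"ty":0.03,"tz":-0.5,"turn":0,"grip":0},{"tx":0,"ty":0,"tz":-0.55,"turn":0,"grip":0},{"tx":0.4,"ty":0,"tz":0,"turn":0,"grip":0},{"tx":0.4,"ty":0,"tz":0,"turn":0,"grip":0},{"tx":0,"ty":0,"tz":0.4,"turn":0,"grip":0},{"tx":0,"ty":0,"tz":0.2,"turn":0,"grip":0},{"tx":0,"ty":0,"tz":0.2,"turn":0,"grip":0},{"tx":0,"ty":0,"tz":0.2,"turn":0,"grip":0},{"tx":0,"ty":0,"tz":0.2,"turn":0,"grip":0},{"tx":0,"ty":0,"tz":0.1,"turn":0,"grip":0}])

```text
time: 22.65
position: [0.5912, -0.0784, 0.0725]
tool_rot: [-2.047, -2.382, 0.001]
ft_force: [-0.9, -0.2, 0.3]
grip_width: 0.002
grip_force: 0.3
```

```bash
python3 -c "
from h import *
plan([76,60,60])
from bench import ctrl
r=ctrl.get_image('side')
cv2.imwrite('pics/c8.png',cv2.resize(r['pixels'][120:240,210:310,::-1],(500,600),interpolation=3))"
```

```text
TCP vice [[76.9 53.5 72.5]] tooly ang rel vice deg 0.07 tilt 0.06
shift units [ 0.109 -0.014  0.209] t 22.65 F [-0.9 -0.2  0.3] w 0.2 0.272895094458363
```

View pics/c8.png

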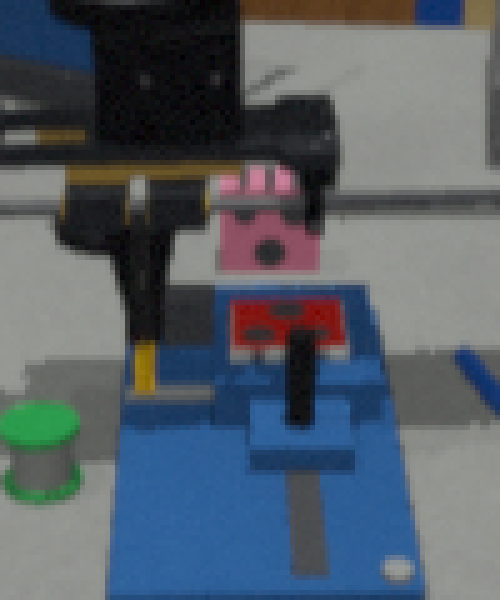

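The hook bar is under the fingertips at (145,365), just above the catch pin at (170,392). I'll press it down the rest of the way.

Request:
send_rows(steps=[{"tx":0.1,"ty":-0.01,"tz":0.05,"turn":0,"grip":0},{"tx":0,"ty":0,"tz":0.07,"turn":0,"grip":0},{"tx":0,"ty":0,"tz":0.07,"turn":0,"grip":0},{"tx":0,"ty":0,"tz":0.03,"turn":0,"grip":0},{"tx":0,"ty":0,"tz":0,"turn":0,"grip":0}])

```text
time: 23.32
position: [0.5901, -0.0725, 0.0605]
tool_rot: [-2.047, -2.383, 0.0]
ft_force: [-0.8, -0.4, 1.7]
grip_width: 0.003
grip_force: 1.1
```

```bash
python3 -c "
from h import *
plan([76,60,60])"
```

```text
TCP vice [[76.6 59.5 60.5]] tooly ang rel vice deg 0.08 tilt 0.01
shift units [ 0.008 -0.01   0.008] t 23.325 F [-0.8 -0.4  1.7] w 0.3 1.0901810601353645
```

Request:
send_rows(steps=[{"tx":0,"ty":0,"tz":0.03,"turn":0,"grip":0},{"tx":0,"ty":0,"tz":0.03,"turn":0,"grip":0},{"tx":0,"ty":0,"tz":0,"turn":0,"grip":0}])

```text
time: 23.7
position: [0.5903, -0.0724, 0.0599]
tool_rot: [2.047, 2.382, -0.002]
ft_force: [-8.3, 0.4, 20.7]
grip_width: 0.005
grip_force: 10.7
```

```bash
python3 -c "
from h import *
plan([76,60,60])"
```

```text
TCP vice [[76.8 59.5 59.9]] tooly ang rel vice deg 0.08 tilt 0.1
shift units [ 0.008 -0.014 -0.002] t 23.7 F [-8.3  0.4 20.7] w 0.4 10.651452094316483
```

It hit a hard stop at tip height 46 mm, which is the closed height. I'll withdraw and check.

Request:
send_rows(steps=[{"tx":0,"ty":0,"tz":-0.3,"turn":0,"grip":0},{"tx":0,"ty":0,"tz":-0.7,"turn":0,"grip":0},{"tx":0,"ty":0,"tz":-0.8,"turn":0,"grip":0},{"tx":-0.8,"ty":0,"tz":0,"turn":0,"grip":0},{"tx":-0.8,"ty":0,"tz":0,"turn":0,"grip":0},{"tx":-0.8,"ty":0,"tz":0,"turn":0,"grip":0},{"tx":-0.8,"ty":0,"tz":0,"turn":0,"grip":0},{"tx":0,"ty":0,"tz":0,"turn":0,"grip":0},{"tx":0,"ty":0,"tz":0,"turn":0,"grip":0}])

```text
time: 24.82
position: [0.619, -0.2617, 0.1645]
tool_rot: [-2.047, -2.383, -0.001]
ft_force: [1.1, 0.3, 0.4]
grip_width: 0.004
grip_force: 0.0
```

```bash
python3 -c "
from h import *
plan([76,60,60])
from bench import ctrl
r=ctrl.get_image('side');t=ctrl.get_image('top')
for a in(0,.06,.15):
  P=v2w(V,[76,-15+96*np.cos(a),42+96*np.sin(a)]);print(a,proj(t,P).round(1),proj(r,P).round(1))
cv2.imwrite('pics/c9.png',np.hstack([cv2.resize(r['pixels'][120:240,210:310,::-1],(405,486),interpolation=3),cv2.resize(t['pixels'][145:226,255:320,::-1],(390,486),interpolation=3)]))"
```

```text
TCP vice [[  77.  -131.9  164.5]] tooly ang rel vice deg 0.08 tilt 0.06
shift units [ 3.197 -0.012  1.746] t 24.825 F [1.1 0.3 0.4] w 0.3 0.0
0 [[271.3 162.5]] [[238.7 197.4]]
0.06 [[271.4 162.3]] [[238.6 195.4]]
0.15 [[271.9 161.8]] [[238.5 192.2]]
```

View pics/c9.png

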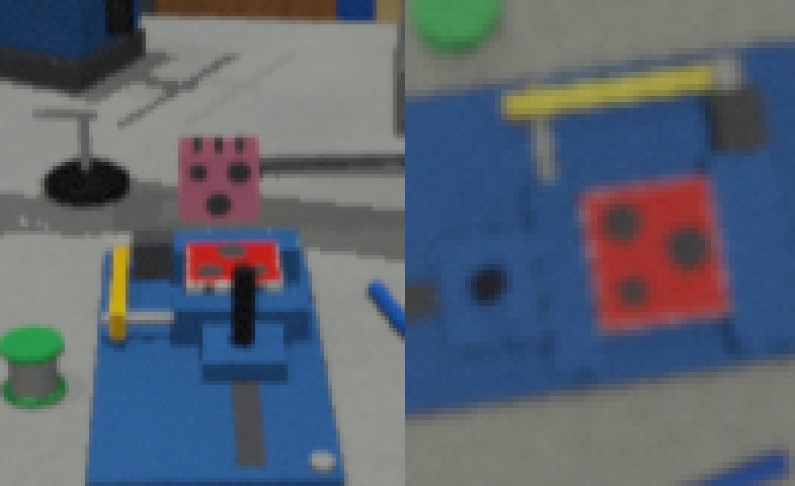

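The hook lies level with its claw over the pin (side crop (118,325)), the block is clamped with its red face up, and the arm is clear.

```bash
python3 -c "
from bench import ctrl
print(ctrl.close_job())"
```

```text
the job is handed in; nothing more can be done
None
```

The job is handed in, verdict not shown: by my last pictures and force readings, the block lies red face up, clamped snug about 4 mm off the middle of the jaws, the hook is down on its pin, and the arm is clear; it took about 25 s.

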